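Refit the battery cover of a bench data logger

TASK

Put the white battery cover back on the grey data logger: hold it at a tilt and hook its two orange tabs under the white lip at the end with the green button, pushed right in (the bay frame may be clamped up to 13 mm off centre, so feel for the end of the slot), then swing it down and press until it lies flat in its recess and the orange latch has snapped over its other edge. Be gentle, the tabs are brittle: never force the tilted cover with more than about 40 N, and leave the other things on the desk as they are.

Things in the scene. Friction and masses are not known exactly. Their poses are not given: they have to be found in the camera images.
- logger: Data logger, fixed to the desk: a black plinth 206 (x) x 128 (y) mm carrying a grey bay frame 176 x 116 mm. Origin under the plinth's centre at desk level, x from lip end (green button) to latch end, z up. The frame (lip, recess, latch together) is clamped anywhere up to 13 mm to either side of the middle along x; this shift is NOT reported: see it or feel it.
- logger_seat (a point): Plinth-fixed point x = 0, y = 0, z = 34 mm of the logger, same axes: centre of the recess if the frame's shift is 0. In the frame (x to be shifted): the cover rests on a ledge at z = 34 mm round the open battery bay; side cheeks at y = +-45 mm (tops 41 mm), end wall at x = 62 mm. Slot at the lip end: floor z = 34, lip underside 44, lip top 48; lip front edge x = -60, slot back x = -72 mm.
- latch (a joint): Orange sprung latch, 32 mm wide, at the frame's +x end: nose at x = 55.5 mm of the frame, flat underside z = 41, top 54 mm, slope above the nose; decks beside it 49 mm. Value: 0 = fully forward, to 0.010 m pushed back. Spring 1.4 N + 0.2 N/mm; the cover's edge needs about 5 to 15 N downward push to pass, then the latch returns to 0 over it.
- cover_grip (a point): Centre of the grey grip rib of the loose cover (0.11 to 0.22 kg), 22 mm above the plate's underside. The rib is 14 mm thick (x), 60 mm long (y) and stands 32 mm above the plate. Axes: the cover's, x from tab edge to latch edge, z up out of the plate. The cover starts flat on the desk, rib up.
- cover_base (a point): Centre of the underside of the cover's white plate, 120 (x) x 84 (y) x 6 mm; the rib stands 15 mm to +x of it. At the -x edge two orange tabs, 20 mm wide and 4 mm thick, level with the underside, stand out 10 mm. Same axes as cover_grip.
- cover_tab_left (a point): Tip of the tab at y = +25 mm of the cover: 85 mm to -x of the rib centre line, 2 mm above the underside.
- cover_tab_right (a point): Tip of the tab at y = -25 mm of the cover: 85 mm to -x of the rib centre line, 2 mm above the underside.
- cover_edge (a point): Middle of the plain edge that goes under the latch, at the plate's top face: 45 mm to +x of the rib centre line, 6 mm above the underside.
- filter_box_mid (a point): Bystander: small grey-green carton, 60 x 85 x 30 mm; point on its axis 10 mm above its foot.
- indicator_mid (a point): Bystander: white bottle with red cap, 39 mm across, 70 mm high; point on its axis 10 mm above its foot.
- timer_mid (a point): Bystander: white bench timer, 62 x 62 x 20 mm; point 10 mm above its foot.
- screwdriver_mid (a point): Bystander: orange-handled screwdriver, 142 mm long, 19 mm thick, lying on the desk; point at its middle.
- cover: The loose cover as a whole; origin at cover_base, the centre of its plate's underside, with the same axes.

How it is judged:
On the way:
1. the tabs are down at the level of the slot, at the lip end, while the cover is still tilted by more than 7 degrees (x of cover_tab_left in the frame of logger between -0.088 and -0.049 m and z of cover_tab_left in the frame of logger between 0.032 and 0.044 m and x of cover_tab_right in the frame of logger between -0.088 and -0.049 m and z of cover_tab_right in the frame of logger between 0.032 and 0.044 m and angle between cover_grip's own z axis and vertical above 0.12 rad), for 0.1 s.
At the end, for the whole second after the job is handed in: The cover lies flat in its recess on the ledge (tilt under 0.05 rad, tabs and latch edge within about 2 to 3 mm of their seated height), which is possible only with both tabs in the slot under the lip; the latch has sprung forward over its edge (under 2 mm from home); the cover is released (x of cover_tab_left in the frame of logger between -0.088 and -0.049 m and z of cover_tab_left in the frame of logger between 0.032 and 0.039 m and x of cover_tab_right in the frame of logger between -0.088 and -0.049 m and z of cover_tab_right in the frame of logger between 0.032 and 0.039 m and z of cover_edge in the frame of logger between 0.037 and 0.042 m and x of cover_edge in the frame of logger above 0.04 m and angle between cover_grip's own z axis and vertical below 0.05 rad and value of joint latch below 0.002 m); the robot touches nothing.
It fails at once if a bystander (carton, bottle, timer, screwdriver) is moved by more than 30 mm (distance of any of filter_box_mid, indicator_mid, timer_mid, screwdriver_mid from where it was at the start of the episode above 0.03 m).
It fails at once if the cover is forced: it presses on the logger with more than 45 N while still tilted by more than 3.5 degrees (the knock of snapping home does not count) (contact force between cover and logger above 45 N and angle between cover_grip's own z axis and vertical above 0.06 rad).
It also fails if it takes over 40 s, if anything falls off the work surface, if the arm or the gripper's body presses on something with over 40 N, if the wrist force passes 120 N, or if a joint passes its speed limit or range.

ROBOT

A 7-joint arm with a two-finger parallel gripper is mounted at the origin on a cart in front of the work surface, level with it; the furniture and walls round the work are solid. World frame = base frame: x ahead of the robot, y to its left, z up, the work surface at z = 0. Lengths are in m, angles in rad, forces in N, time in s.
With the tool pointing down it reaches from about 0.4 to 0.875 m from the base axis. Payload 19.3 kg.
Tool frame: the origin (TCP) lies midway between the tips of the shut fingers; the grasp point (between the pads) lies 19 mm behind it (env.grasp_offset is the distance from the TCP to the grasp point, in m); z points along the fingers, y is the direction in which the jaws open and shut (so a half turn about z gives the same grasp; the last joint's range is limited). The gripper opens to 85 mm and grips with 20 to 120 N. Pads are 22 mm wide; open, the fingers measure 114 mm over their backs; the gripper's body (76 mm by 85 mm) begins 54 mm behind the grasp point. The pads swing forward as they close: fully open they stand 13 mm farther back than shut.
Start: joints at [-1.344, 0.521, -0.036, 1.599, 0.021, 1.021, -0.113], TCP at [0.183, 0.598, 0.231] pointing down, gripper open.
Joint ranges: [-2.91, 2.91], [-0.3, 2.13], [-1.5, 1.42], [0.17, 2.43], [-1.26, 4.41], [0.16, 1.93], [-2.52, 2.52]. Speed limits (rad/s): [1.89, 1.89, 2.39, 2.39, 3.01, 3.01, 3.01].

INTERFACE

Orientations are given as a unit quaternion [x, y, z, w].
In Python, from cell import readout, vision, close_job, search_frame, env gives the robot as it stands.
- The arm moves only by the tool move_arm, never from a script. Its argument "increments" is a list that holds one entry, the list of rows, each a list of 7 numbers: the turn, a rotation vector about the tool's x, y, z in rad, then the shift along the tool's x, y, z in m, then the closure, from -1 (fully open) to 1 (shut). In form: [[[ax, ay, az, dx, dy, dz, jaw], ...]]. A call has 1 to 20 rows; each row shifts and turns the commanded pose from where the row before left it, along the tool's axes as they then stand; what a row does not reach is not made up. A row lasts 1/8 s, in which the tool goes at most 62.5 mm and 10.7 degrees, less where a joint would pass 70% of its speed; a pose out of reach is approached as far as the arm can. A call with a gripper value outside its range is refused whole. The fingers move at their own pace and stop on an object; "squeeze" is the grip in N (left out, the last holds). Time passes only in rows, so rows that do not move let the fingers close. It gives the time, the measured TCP pose, the force and the opening at its end, in the units of the state.
- readout.get_state(): the state, without advancing time (a new reading comes with each control period).
- vision.capture(name): name is "side" or "top"; returns a dict with "frame" (480x640x3 uint8, red, green, blue), "range_z" (480x640 float32, m along the optical axis (not along the pixel's ray), 0 where there is no reading), "fx", "fy", "cx", "cy" (pixels), "R" (3x3) and "t" (3): a world point X has camera coordinates R X + t. Camera axes: x right, y down, z forward; pixel columns grow to the right and rows downward; lengths in m; the calibration is good to about 2 mm. A picture is of the moment at which its call begins.
- close_job(): hands the job in, once; it reports no verdict.
Trained networks look in the newest picture that a camera, given by its name, has taken for a name from the list of things; names that differ only in an ending like _2 or _b are one class to them, and where a whole thing is asked for, a point or a joint stands for the part that bears it (a point fixed in the world has none). Each returns a list of dicts, best first, with "p" (0 to 1); they miss things now and then, are a little off and sometimes report something else, mostly with a low value. They report only what shows in the picture. A call takes as long as a camera call.
- search_frame(target, camera): "bbox" ([left, top, width, height] in pixels, round what is visible of it).
The state is a dict: "time_s": time; "joint_positions": joint angles; "qd": joint speeds; "effort": joint torques, N m; "tool_pos": TCP position; "tcp_rot": TCP orientation; "ft_force": force on the tool from outside, world axes, zero at the start; "ft_torque": the same for the moment, N m; "gripper_width": opening from 0.0 (shut) to 1.0 (fully open).
Only numpy, scipy, OpenCV 4.12 (cv2) and the standard library are available. Lean on these libraries where they do the work, as an engineer would, in place of code of your own. Each camera call takes 0.05 s, during which the arm holds its last target. There are 200 camera calls.

## Working session

There is one attempt and no reset: what is moved stays moved. The work goes in short steps, Python scripts to look and compute and a tool call to move; the robot and the scene stay as the last step left them, time stands still between calls to the robot, and variables do not carry over. Pictures are saved under pics/ and viewed, about 8 in all and at most 12, crops included, and the job is handed in when it is done.

Besides the shell and the picture viewer there is one more tool, called after "Call:" by a JSON object that holds its "fn" and its "kwargs". move_arm: Moves the arm, as the interface text tells. Its arguments: {"type":"object","properties":{"increments":{"type":"array","items":{"type":"array","items":{"type":"array","items":{"type":"number"}}}},"squeeze":{"type":"number"}},"required":["increments"]}

```bash
mkdir -p pics; ls; python3 - <<'E'
from cell import readout, vision, search_frame, env
import cv2,numpy as np
s=readout.get_state(); print(s); print(env.grasp_offset)
for n in ['top','side']:
    c=vision.capture(n); cv2.imwrite(f'pics/{n}0.png',c['frame'][:,:,::-1]); np.savez(f'{n}0.npz',**c)
    print(n,c['fx'],c['fy'],c['cx'],c['cy'],c['R'].tolist(),c['t'].tolist())
    for t in ['logger','cover','cover_grip','latch','filter_box_mid','indicator_mid','timer_mid','screwdriver_mid','cover_tab_left']:
        print(t,[(np.round(d['bbox']).tolist(),round(d['p'],2)) for d in search_frame(t,n)[:2]])
E
```

```text
pics
{'time_s': 0.0, 'joint_positions': array([-1.34418411,  0.52202027, -0.03631624,  1.59998852,  0.0212287 ,
        1.02110839, -0.11279294]), 'qd': array([-0.00073907, -0.0003495 , -0.00118563, -0.00068438, -0.00017865,
        0.00029119,  0.00045825]), 'effort': array([ 1.39630952e-04, -9.27105761e+01,  1.98016025e+00, -3.69935310e+01,
        1.78931036e-02,  8.16576445e-03, -2.48149021e-06]), 'tool_pos': array([0.18274765, 0.5973383 , 0.23072894]), 'tcp_rot': array([ 1.47860904e-01,  9.89008002e-01, -5.68735341e-04, -2.87826449e-05]), 'ft_force': array([ 0.3046822 , -0.10364496,  1.33978384]), 'ft_torque': array([-0.00800935, -0.00505699,  0.00452714]), 'gripper_width': 0.998329397057825}
0.0187
top 544.3267459436526 544.3267459436526 317.8757185281891 239.2547619792668 [[-0.019973001807898294, -0.999786493999884, 0.005295811005102796], [-0.9927442594271244, 0.019203561975614125, -0.11870155256751844], [0.11857451063897455, -0.007628212298358166, -0.9929158553492128]] [0.2708271532885457, 0.5656037720122756, 0.842553397084559]
logger [([175.0, 194.0, 113.0, 137.0], 0.67)]
co
[... 461 characters left out ...]
13414 321.5594107445338 243.73446422159074 [[-0.8886435222702873, -0.4579424953801789, 0.024522668126289764], [-0.22539365694429492, 0.38955978971455013, -0.8929954477189863], [0.3993875182530557, -0.7990818738793477, -0.4493971173707447]] [0.6214959194703211, 0.0920543230664333, 0.8413745582051243]
logger [([211.0, 274.0, 151.0, 92.0], 0.91)]
cover []
cover_grip [([343.0, 244.0, 84.0, 48.0], 0.83)]
latch [([240.0, 286.0, 22.0, 24.0], 0.89)]
filter_box_mid [([278.0, 211.0, 40.0, 28.0], 0.86)]
indicator_mid [([234.0, 218.0, 18.0, 34.0], 0.73)]
timer_mid [([242.0, 286.0, 18.0, 24.0], 0.64)]
screwdriver_mid [([240.0, 257.0, 26.0, 21.0], 0.75)]
cover_tab_left [([346.0, 243.0, 83.0, 51.0], 0.69)]
```

```bash
python3 - <<'E'
import cv2,numpy as np
a=cv2.imread('pics/top0.png')[110:350,150:460]; cv2.imwrite('pics/top0c.png',cv2.resize(a,None,fx=2.5,fy=2.5,interpolation=cv2.INTER_CUBIC))
b=cv2.imread('pics/side0.png')[195:385,195:445]; cv2.imwrite('pics/side0c.png',cv2.resize(b,None,fx=3,fy=3,interpolation=cv2.INTER_CUBIC))
E
```

```text
(no output)
```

View pics/top0c.png

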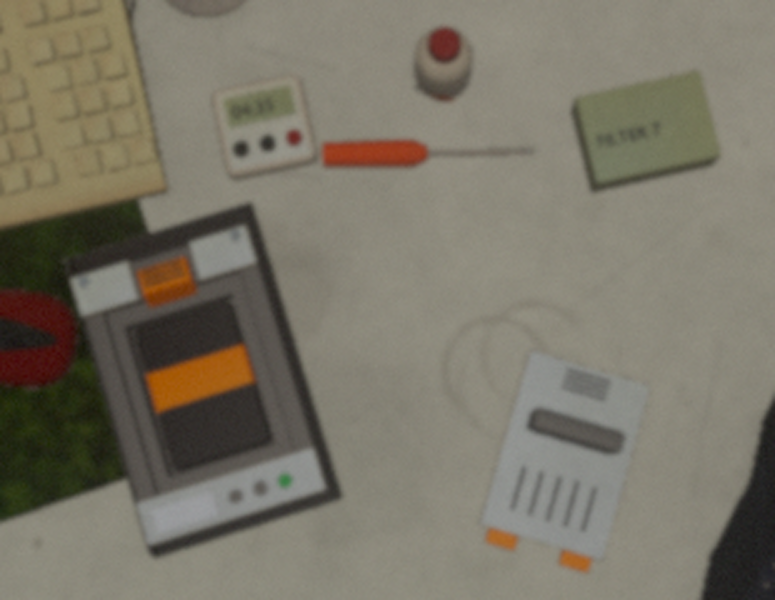

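View pics/side0c.png

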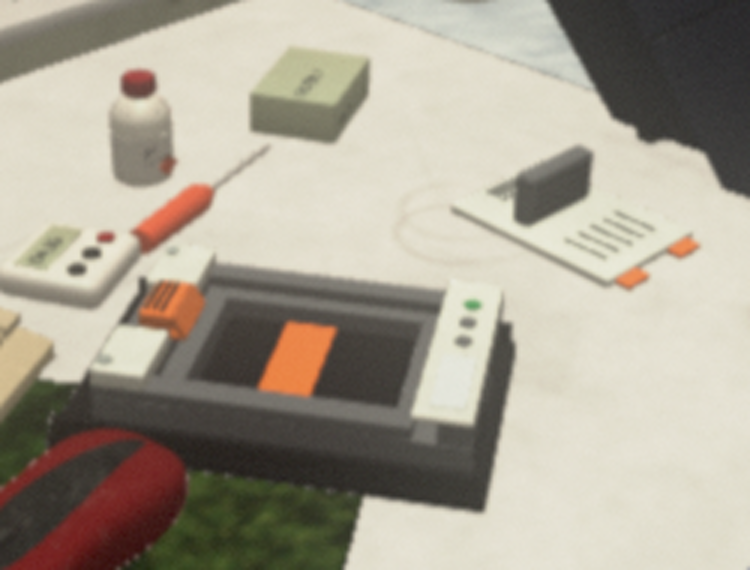

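The top view shows the logger, with its lip and green button end near the robot at crop (235,500) and its latch at (165,280). The cover is at (565,450), rib up, tabs towards the robot at (500,540) and (575,560). The path between them is clear. Next I fit the geometry from the depth cloud.

```bash
cat > h.py <<'E'
import numpy as np,cv2
def cloud(c):
    v,u=np.mgrid[0:480,0:640]; z=c['range_z']
    P=np.stack([(u-c['cx'])/c['fx']*z,(v-c['cy'])/c['fy']*z,z],-1)
    return (P-c['t'])@c['R']
def ray(c,u,v,h):
    d=c['R'].T@np.array([(u-c['cx'])/c['fx'],(v-c['cy'])/c['fy'],1]); o=-c['R'].T@c['t']
    return o+d*(h-o[2])/d[2]
def proj(c,X):
    q=c['R']@X+c['t']; return np.array([c['fx']*q[0]/q[2]+c['cx'],c['fy']*q[1]/q[2]+c['cy']])
def rect(m,W,name):
    n,l,st,_=cv2.connectedComponentsWithStats(m.astype(np.uint8))
    for i in range(1,n):
        if st[i,4]<60: continue
        p=W[l==i]; r=cv2.minAreaRect((p[:,:2]*1000).astype(np.float32))
        print(name,st[i].tolist(),'rect',np.round(r[0],1),np.round(r[1],1),round(r[2],1),'z',np.round(np.median(p[:,2])*1000,1),'mean',np.round(p.mean(0)*1000,1))
E
python3 - <<'E'
from h import *
c=dict(np.load('top0.npz')); W=cloud(c); hsv=cv2.cvtColor(c['frame'],cv2.COLOR_RGB2HSV)
print('desk',[np.round(W[y,x]*1000,1) for y,x in [(230,300),(300,320),(200,380)]])
H,S,V=hsv[...,0].astype(int),hsv[...,1],hsv[...,2]
z=W[...,2]
box=np.zeros((480,640),bool); box[185:345,170:420]=1
print('V samples',hsv[310,225],hsv[300,370],hsv[250,310], hsv[218,192])
rect(box&(S<50)&(V>120)&(z>.040)&(z<.06),W,'white hi')
cov=box.copy(); cov[:,:335]=0
rect(cov&(z>.0035)&(z<.03),W,'plate')
rect(cov&(z>.025)&(z<.06),W,'rib')
rect(box&(H<18)&(S>130)&(V>80),W,'orange')
log=box.copy(); log[:,300:]=0
rect(log&(z>.01),W,'logger all'); rect(log&(z>.03)&(z<.06),W,'frame')
h=z[log]; print(np.histogram(h*1000,bins=np.arange(-4,62,3)))
E
```

```text
desk [array([5.909e+02, 2.890e+02, 5.000e-01]), array([473.9, 257.9,   0.9]), array([639.6, 153.2,  -1.5])]
V samples [105   3 154] [ 48   9 142] [ 26  29 141] [ 30  17 133]
white hi [227, 201, 25, 20, 318] rect [617.4 385. ] [23.7 36.2] 16.7 z 48.7 mean [616.8 385.1  48.7]
white hi [179, 216, 26, 20, 318] rect [595.3 459.5] [23.7 35.9] 16.6 z 48.9 mean [595.1 458.8  48.9]
white hi [204, 290, 76, 37, 1181] rect [463.7 380.9] [ 26.7 115.3] 16.4 z 48.0 mean [463.4 381.6  48.1]
plate [341, 250, 69, 89, 3218] rect [481.1 168.2] [ 86.1 130.5] 71.0 z 5.9 mean [482.  168.2   6.1]
rib [361, 273, 39, 19, 357] rect [500.3 161.8] [60.  15.2] 71.9 z 37.1 mean [499.9 162.6  36.6]
orange [205, 213, 24, 20, 327] rect [532.5 355.1] [217.4  36.8] 44.0 z 52.9 mean [597.5 418.6  57.1]
orange [208, 247, 44, 29, 735] rect [521.9 346.6] [185.8  57.8] 72.9 z 26.9 mean [538.7 401.5  34. ]
logger all [170, 185, 33, 11, 211] rect [580.6 375.1] [311.5  44. ] 51.8 z 12.4 mean [662.  480.8  16.7]
logger all [175, 191, 112, 142, 9760] rect [544.1 380.2] [212.6 174.5] 16.5 z 33.4 mean [536.7 400.2  37.7]
logger all [170, 229, 11, 35, 303] rect [508.8 394.4] [264.7  49.8] 61.2 z 27.6 mean [565.1 490.4  32.5]
frame [178, 200, 103, 128, 5433] rect [534.  401.5] [177.8 116.2] 16.4 z 42.4 mean [533.4 401.8  42.5]
(array([2420, 6036, 1632,  100,  480,  807,  262,  160,  360, 1000, 1608,
        530,  982,  383,  770,  632,  487, 1452,  383,  142,   20]), array([-4, -1,  2,  5,  8, 11, 14, 17, 20, 23, 26, 29, 32, 35, 38, 41, 44,
       47, 50, 53, 56, 59]))
```

```bash
cat >> h.py <<'E'
from scipy.spatial.transform import Rotation as Ro
F=(np.array([.534,.4015]),np.radians(16.4))   # frame centre, yaw
C=(np.array([.500,.1622]),np.radians(-18.5))  # rib centre, yaw of cover
def tool(yaw,tilt):  # tool y along yaw, tool x = cover y ; tilt>0 raises latch end
    x=np.array([-np.sin(yaw),np.cos(yaw),0]);y=np.array([np.cos(yaw),np.sin(yaw),0])
    return Ro.from_matrix(np.stack([x,y,[0,0,-1]],1))*Ro.from_rotvec([-tilt,0,0])
def plan(p0,R0,p1,R1,n,jaw,turnfirst=False):
    rv=(R0.inv()*R1).as_rotvec(); rows=[]
    for i in range(n):
        Ra=R0*Ro.from_rotvec(rv*i/n); Rb=R0*Ro.from_rotvec(rv*(i+1)/n)
        d=(Rb if turnfirst else Ra).inv().apply((p1-p0)/n)
        rows.append([round(float(a),4) for a in [*(rv/n),*d]]+[jaw])
    print(str(rows).replace(' ','')); return rows
def now():
    from cell import readout
    s=readout.get_state(); return s,s['tool_pos'],Ro.from_quat(s['tcp_rot'])
E
python3 - <<'E'
from h import *
s,p,R=now(); print(s['time_s'])
plan(p,R,np.array([*C[0],.12]),tool(C[1],0),14,-1)
E
```

```text
1.0
[[-0.0,0.0,0.1141,-0.0308,-0.0231,0.0079,-1],[-0.0,0.0,0.1141,-0.0332,-0.0195,0.0079,-1],[-0.0,0.0,0.1141,-0.0352,-0.0156,0.0079,-1],[-0.0,0.0,0.1141,-0.0367,-0.0115,0.0079,-1],[-0.0,0.0,0.1141,-0.0378,-0.0072,0.0079,-1],[-0.0,0.0,0.1141,-0.0384,-0.0028,0.0079,-1],[-0.0,0.0,0.1141,-0.0384,0.0015,0.0079,-1],[-0.0,0.0,0.1141,-0.038,0.0059,0.0079,-1],[-0.0,0.0,0.1141,-0.0371,0.0102,0.0079,-1],[-0.0,0.0,0.1141,-0.0357,0.0143,0.0079,-1],[-0.0,0.0,0.1141,-0.0338,0.0183,0.0079,-1],[-0.0,0.0,0.1141,-0.0315,0.0221,0.0079,-1],[-0.0,0.0,0.1141,-0.0288,0.0255,0.0079,-1],[-0.0,0.0,0.1141,-0.0257,0.0286,0.0079,-1]]
```

Call:
{"fn": "move_arm", "kwargs": {"increments": [[[0,0,0.114,-0.031,-0.023,0.008,-1],[0,0,0.114,-0.033,-0.0195,0.008,-1],[0,0,0.114,-0.035,-0.0155,0.008,-1],[0,0,0.114,-0.0365,-0.0115,0.008,-1],[0,0,0.114,-0.038,-0.007,0.008,-1],[0,0,0.114,-0.0385,-0.003,0.008,-1],[0,0,0.114,-0.0385,0.0015,0.008,-1],[0,0,0.114,-0.038,0.006,0.008,-1],[0,0,0.114,-0.037,0.01,0.008,-1],[0,0,0.114,-0.0355,0.0145,0.008,-1],[0,0,0.114,-0.034,0.018,0.008,-1],[0,0,0.114,-0.0315,0.022,0.008,-1],[0,0,0.114,-0.029,0.0255,0.008,-1],[0,0,0.114,-0.0255,0.0285,0.008,-1],[0,0,0,0,0,0,-1]]], "squeeze": 80}}

```text
time_s: 2.88
tool_pos: [0.5007, 0.1602, 0.119]
tcp_rot: [0.813, 0.583, -0.0, 0.001]
ft_force: [-0.5, 0.3, -0.2]
gripper_width: 1.0
```

```bash
python3 - <<'E'
from h import *
s,p,R=now(); print(s['time_s'],p,R.as_matrix().round(3).tolist(),s['ft_force'],s['joint_positions'].round(2))
plan(p,R,np.array([*C[0],.010]),tool(C[1],0),4,-1)
E
```

```text
2.875 [0.50074936 0.16015303 0.11895157] [[0.321, 0.947, 0.0], [0.947, -0.321, -0.001], [-0.001, 0.001, -1.0]] [-0.52082004  0.307786   -0.24101775] [-0.69  0.56  0.37  1.97 -0.31  0.67 -0.45]
[[0.0001,0.0003,-0.001,0.0005,-0.0004,0.0272,-1],[0.0001,0.0003,-0.001,0.0004,-0.0004,0.0272,-1],[0.0001,0.0003,-0.001,0.0004,-0.0003,0.0272,-1],[0.0001,0.0003,-0.001,0.0004,-0.0003,0.0272,-1]]
```

Call:
{"fn": "move_arm", "kwargs": {"increments": [[[0,0,-0.001,0.0005,-0.0005,0.03,-1],[0,0,-0.001,0.0005,-0.0005,0.03,-1],[0,0,-0.001,0.0005,0,0.03,-1],[0,0,-0.001,0,0,0.019,-1],[0,0,0,0,0,0,-1],[0,0,0,0,0,0,1],[0,0,0,0,0,0,1],[0,0,0,0,0,0,1],[0,0,0,0,0,0,1],[0,0,0,0,0,0,1]]], "squeeze": 80}}

```text
time_s: 4.12
tool_pos: [0.4995, 0.1645, 0.0109]
tcp_rot: [0.81, 0.586, 0.0, 0.0]
ft_force: [-2.0, -0.5, 11.7]
gripper_width: 0.15
```

```bash
python3 - <<'E'
from h import *
s,p,R=now(); print(s['time_s'],p,R.as_matrix().round(3).tolist(),s['ft_force'],s['gripper_width'])
E
```

```text
4.125 [0.49949198 0.16452792 0.01088668] [[0.313, 0.95, 0.001], [0.95, -0.313, 0.0], [0.001, 0.001, -1.0]] [-1.99901943 -0.50299465 11.70411123] 0.14974242595301698
```

```bash
cat >> h.py <<'E'
G=np.array([15,2,10.9])*1e-3   # TCP in cover axes (from plate underside centre)
def tippose(xt,zt,tilt,dy=0,f=None):  # tab tip underside at frame x xt, height zt (mm)
    c,yaw=f or F; Rt=tool(yaw,tilt); Rc=Rt*Ro.from_matrix([[0,1,0],[1,0,0],[0,0,-1]]) # cover axes
    e=np.array([np.cos(yaw),np.sin(yaw)]); n=np.array([-e[1],e[0]])
    tip=np.array([*(c+e*xt/1000+n*dy/1000),zt/1000])
    return tip+Rc.apply(G-np.array([-.070,0,0])),Rt
def tip(p,R):  # inverse: tip in frame mm, tilt
    Rc=R*Ro.from_matrix([[0,1,0],[1,0,0],[0,0,-1]]); t=p+Rc.apply(np.array([-.070,0,0])-G)
    c,yaw=F; d=t[:2]-c; m=Rc.as_matrix()
    return np.round([d@[np.cos(yaw),np.sin(yaw)]*1000,d@[-np.sin(yaw),np.cos(yaw)]*1000,t[2]*1000],1),'tilt',round(float(np.arcsin(m[2,0])),3),'yaw',round(np.degrees(np.arctan2(m[1,0],m[0,0])),2)
E
python3 - <<'E'
from h import *
s,p,R=now(); print(tip(p,R))
q=p+[0,0,.09]; P,Q=tippose(-50,70,.21); print(P)
plan(q,R,P,Q,10,1)
E
```

```text
(array([-1.711e+02, -1.709e+02, -1.000e-01]), 'tilt', 0.001, 'yaw', np.float64(-18.22))
[0.56304014 0.4121318  0.09837963]
[[-0.0203,0.0063,-0.0602,0.0255,-0.0017,0.0003,1],[-0.0203,0.0063,-0.0602,0.0256,-0.0002,0.0004,1],[-0.0203,0.0063,-0.0602,0.0255,0.0014,0.0006,1],[-0.0203,0.0063,-0.0602,0.0254,0.0029,0.0008,1],[-0.0203,0.0063,-0.0602,0.0252,0.0044,0.001,1],[-0.0203,0.0063,-0.0602,0.0249,0.0059,0.0013,1],[-0.0203,0.0063,-0.0602,0.0244,0.0073,0.0016,1],[-0.0203,0.0063,-0.0602,0.024,0.0087,0.0019,1],[-0.0203,0.0063,-0.0602,0.0234,0.0101,0.0022,1],[-0.0203,0.0063,-0.0602,0.0227,0.0115,0.0026,1]]
```

Call:
{"fn": "move_arm", "kwargs": {"increments": [[[0,0,0,0,0,-0.015,1],[0,0,0,0,0,-0.025,1],[0,0,0,0,0,-0.025,1],[0,0,0,0,0,-0.025,1],[-0.0203,0.0063,-0.06,0.0255,-0.0015,0.0005,1],[-0.0203,0.0063,-0.06,0.0255,0,0.0005,1],[-0.0203,0.0063,-0.06,0.0255,0.0015,0.0005,1],[-0.0203,0.0063,-0.06,0.0255,0.003,0.001,1],[-0.0203,0.0063,-0.06,0.025,0.0045,0.001,1],[-0.0203,0.0063,-0.06,0.025,0.006,0.0015,1],[-0.0203,0.0063,-0.06,0.0245,0.0075,0.0015,1],[-0.0203,0.0063,-0.06,0.024,0.0085,0.002,1],[-0.0203,0.0063,-0.06,0.0235,0.01,0.002,1],[-0.0203,0.0063,-0.06,0.0225,0.0115,0.0025,1],[0,0,0,0,0,0,1]]]}}

```text
time_s: 6.0
tool_pos: [0.5635, 0.4142, 0.0969]
tcp_rot: [0.595, 0.797, 0.084, 0.063]
ft_force: [-0.5, -1.1, -1.6]
gripper_width: 0.146
```

```bash
python3 - <<'E'
from h import *
from cell import vision
s,p,R=now(); print(s['time_s'],p,tip(p,R),s['ft_force'],s['ft_torque'],s['gripper_width'],s['joint_positions'].round(2))
for n,(r0,r1,c0,c1) in {'side':(175,375,180,440),'top':(170,350,150,390)}.items():
    c=vision.capture(n); np.savez(n+'1.npz',**c)
    cv2.imwrite(f'pics/{n}1.png',cv2.resize(c['frame'][r0:r1,c0:c1,::-1],None,fx=3,fy=3,interpolation=cv2.INTER_CUBIC))
    hsv=cv2.cvtColor(c['frame'],cv2.COLOR_RGB2HSV); H,S,V=[hsv[...,i].astype(int) for i in range(3)]
    W=cloud(c); b=np.zeros((480,640),bool); b[r0:r1,c0:c1]=1
    m=b&(H<18)&(S>130)&(V>80)
    k,l,st,ce=cv2.connectedComponentsWithStats(m.astype(np.uint8))
    for i in range(1,k):
        if st[i,4]>15: print(n,st[i],np.round(np.median(W[l==i],0)*1000,1))
E
```

```text
6.0 [0.56346168 0.41424373 0.09693196] (array([-49. ,   1.7,  68.5]), 'tilt', 0.21, 'yaw', np.float64(16.53)) [-0.4587636  -1.05353719 -1.61886954] [-0.09840373  0.29748047 -0.03890202] 0.14646981713802862 [-0.94  0.73  0.27  1.69 -0.16  0.56 -0.34]
side [237 219   7   4  21] [742.7 246.1  69.7]
side [328 281   7   8  41] [496.5 368.3  72.7]
side [242 290  21  18 245] [593.7 424.8  51.7]
side [321 298   9  11  69] [482.3 414.8  73. ]
side [281 302  25  25 415] [539.2 402.1  26.9]
side [ 180  338   77   37 1085] [552.6 529.7  33.8]
top [279 170  42   6 240] [685.4 288.6  16.4]
```

View pics/side1.png

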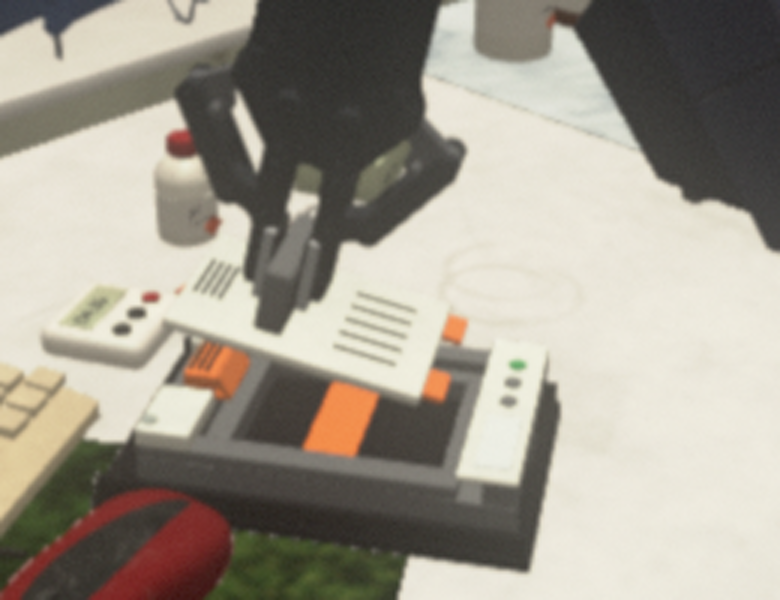

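The cover is firmly held at 12° with the tabs just in front of and above the lip. I'll check the lateral offset relative to the frame in the same side camera.

```bash
python3 - <<'E'
from h import *
for f in ['side0','side1']:
    c=dict(np.load(f+'.npz')); W=cloud(c); z=W[...,2]; hsv=cv2.cvtColor(c['frame'],cv2.COLOR_RGB2HSV); S,V=hsv[...,1],hsv[...,2]
    b=np.zeros((480,640),bool); b[270:345,195:375]=1
    rect(b&(S<50)&(V>140)&(z>.042)&(z<.054),W,f+' white')
    b[:]=0; b[255:315,220:345]=1
    rect(b&(S<60)&(V>140)&(z>.062),W,f+' cover')
s,p,R=now()
P,Q=tippose(-56,42,.21,dy=-0.3); plan(p,R,P,Q,4,1)
P2,Q2=tippose(-56,35.5,.21,dy=-.3); plan(P,Q,P2,Q2,3,1)
E
```

```text
side0 white [244, 276, 23, 14, 217] rect [616.6 385.8] [26.3 45.7] 15.8 z 48.5 mean [616.9 382.9  48.5]
side0 white [332, 288, 31, 49, 944] rect [463.2 379.8] [ 28.1 117.3] 16.3 z 47.8 mean [461.1 385.5  47.7]
side0 white [225, 303, 26, 19, 322] rect [595.  458.3] [26.1 39.3] 16.6 z 48.5 mean [594.  460.1  48.4]
side1 white [332, 288, 31, 49, 958] rect [463.4 379.6] [ 28.4 117.7] 16.4 z 47.7 mean [461.1 385.6  47.7]
side1 white [225, 303, 26, 19, 335] rect [596.  455.1] [26.1 49.3] 16.1 z 48.6 mean [593.7 460.5  48.3]
side1 cover [234, 255, 97, 54, 2459] rect [432.9 656.6] [127.9 645.7] 25.3 z 86.2 mean [542.5 416.5  88.7]
[[-0.0002,0.0002,-0.0004,0.0001,-0.003,0.0062,1],[-0.0002,0.0002,-0.0004,0.0001,-0.003,0.0062,1],[-0.0002,0.0002,-0.0004,0.0001,-0.003,0.0062,1],[-0.0002,0.0002,-0.0004,0.0001,-0.003,0.0062,1]]
[[0.0,0.0,0.0,-0.0,-0.0005,0.0021,1],[0.0,0.0,0.0,-0.0,-0.0005,0.0021,1],[0.0,0.0,0.0,-0.0,-0.0005,0.0021,1]]
```

```bash
python3 - <<'E'
from h import *
s,p,R=now(); print(p,tip(p,R)); 
for dy in (-2.3,-.3,1.7):
    P,Q=tippose(-56,42,.21,dy=dy); print(P,tip(P,Q))
E
```

```text
[0.56381858 0.41175411 0.09708813] (array([-49.4,  -0.5,  68.8]), 'tilt', 0.209, 'yaw', np.float64(16.31))
[0.55793365 0.40823133 0.07037963] (array([-56. ,  -2.3,  42. ]), 'tilt', 0.21, 'yaw', np.float64(16.4))
[0.55736896 0.41014996 0.07037963] (array([-56. ,  -0.3,  42. ]), 'tilt', 0.21, 'yaw', np.float64(16.4))
[0.55680428 0.41206859 0.07037963] (array([-56. ,   1.7,  42. ]), 'tilt', 0.21, 'yaw', np.float64(16.4))
```

```bash
python3 - <<'E'
from h import *
from cell import vision
for k in range(2):
    c=vision.capture('side'); s,p,R=now(); print(tip(p,R))
hsv=cv2.cvtColor(c['frame'],cv2.COLOR_RGB2HSV); H,S,V=[hsv[...,i].astype(int) for i in range(3)]
W=cloud(c); b=np.zeros((480,640),bool); b[270:320,310:350]=1
e=np.array([np.cos(F[1]),np.sin(F[1])]); n=np.array([-e[1],e[0]])
k,l,st,ce=cv2.connectedComponentsWithStats((b&(H<18)&(S>130)&(V>80)).astype(np.uint8))
for i in range(1,k):
    if st[i,4]>15:
        q=W[l==i]; d=(q[:,:2]-F[0])*1000; print(st[i], np.round([(d@e).min(),(d@e).max(),(d@n).min(),(d@n).max(),(d@n).mean()],1))
b[:]=0; b[250:315,220:335]=1
m=b&(S<50)&(V>140)&(W[...,2]>.062)&(W[...,2]<.12)&(np.hypot(*(W[...,:2]-F[0]).transpose(2,0,1))<.12)
d=(W[m][:,:2]-F[0])*1000; t=d@n; x=d@e
for a in range(-35,60,15):
    w=(x>a)&(x<a+15); 
    if w.sum()>10: print(a,np.round(np.percentile(t[w],[1,99]),1))
E
```

```text
(array([-49.4,  -0.9,  68.9]), 'tilt', 0.209, 'yaw', np.float64(16.27))
(array([-49.4,  -1. ,  69. ]), 'tilt', 0.209, 'yaw', np.float64(16.25))
[329 280   7   8  42] [-50.1 -42.3 -34.9 -15.9 -24.6]
[322 297   9  11  68] [-50.7 -41.1 -37.   33.5  23.7]
-35 [-42.8  39.5]
-20 [-43.2  40. ]
-5 [-42.   39.7]
10 [-41.4  39.7]
25 [16.2 40.2]
40 [-8.9 39.6]
55 [-41.3  40. ]
```

Image and kinematics agree: the cover is centred at about y = -1.2 mm. I'll correct that and descend in front of the lip.

```bash
python3 - <<'E'
from h import *
s,p,R=now()
P,Q=tippose(-55,43,.21,dy=0.3); plan(p,R,P,Q,4,1)
P2,Q2=tippose(-55,35.5,.21,dy=.3); plan(P,Q,P2,Q2,3,1)
E
```

```text
[[-0.0002,0.0003,-0.0006,0.0004,-0.0027,0.006,1],[-0.0002,0.0003,-0.0006,0.0004,-0.0027,0.006,1],[-0.0002,0.0003,-0.0006,0.0004,-0.0027,0.006,1],[-0.0002,0.0003,-0.0006,0.0004,-0.0027,0.006,1]]
[[0.0,0.0,0.0,-0.0,-0.0005,0.0024,1],[0.0,0.0,0.0,-0.0,-0.0005,0.0024,1],[0.0,0.0,0.0,-0.0,-0.0005,0.0024,1]]
```

Call:
{"fn": "move_arm", "kwargs": {"increments": [[[0,0,-0.0006,0.0004,-0.0027,0.006,1],[0,0,-0.0006,0.0004,-0.0027,0.006,1],[0,0,-0.0006,0.0004,-0.0027,0.006,1],[0,0,-0.0006,0.0004,-0.0027,0.006,1],[0,0,0,0,0,0,1],[0,0,0,0,0,0,1],[0,0,0,0,0,0,1]]]}}

```text
time_s: 7.08
tool_pos: [0.5581, 0.4118, 0.0718]
tcp_rot: [0.596, 0.796, 0.084, 0.063]
ft_force: [0.1, 0.9, -2.0]
gripper_width: 0.153
```

```bash
python3 - <<'E'
from h import *
s,p,R=now(); print(s['time_s'],tip(p,R),s['ft_force'])
P2,Q2=tippose(-55,35.5,.21,dy=.3); plan(p,R,P2,Q2,4,1)
E
```

```text
7.075 (array([-54.8,   1.1,  43.5]), 'tilt', 0.21, 'yaw', np.float64(16.42)) [ 0.09858517  0.87837016 -2.02183077]
[[-0.0001,0.0001,0.0001,-0.0002,-0.0005,0.0019,1],[-0.0001,0.0001,0.0001,-0.0002,-0.0005,0.0019,1],[-0.0001,0.0001,0.0001,-0.0002,-0.0005,0.0019,1],[-0.0001,0.0001,0.0001,-0.0002,-0.0005,0.0019,1]]
```

Call:
{"fn": "move_arm", "kwargs": {"increments": [[[0,0,0,-0.0002,-0.0005,0.002,1],[0,0,0,-0.0002,-0.0005,0.002,1],[0,0,0,-0.0002,-0.0005,0.002,1],[0,0,0,-0.0002,-0.0004,0.0018,1],[0,0,0,0,0,0,1],[0,0,0,0,0,0,1]]]}}

```text
time_s: 7.82
tool_pos: [0.5579, 0.4109, 0.0635]
tcp_rot: [0.596, 0.796, 0.084, 0.063]
ft_force: [-0.3, 0.9, -2.0]
gripper_width: 0.146
```

```bash
python3 - <<'E'
from h import *
s,p,R=now(); print(s['time_s'],tip(p,R),s['ft_force'])
P2,Q2=tippose(-69,36,.21,dy=0); plan(p,R,P2,Q2,7,1)
E
```

```text
7.825 (array([-55.3,   0.2,  35.2]), 'tilt', 0.209, 'yaw', np.float64(16.43)) [-0.27753735  0.94362615 -1.95767118]
[[-0.0001,0.0001,0.0001,-0.0,-0.0019,-0.0005,1],[-0.0001,0.0001,0.0001,-0.0,-0.0019,-0.0005,1],[-0.0001,0.0001,0.0001,-0.0,-0.0019,-0.0005,1],[-0.0001,0.0001,0.0001,-0.0,-0.0019,-0.0005,1],[-0.0001,0.0001,0.0001,-0.0,-0.0019,-0.0005,1],[-0.0001,0.0001,0.0001,-0.0,-0.0019,-0.0005,1],[-0.0001,0.0001,0.0001,-0.0,-0.0019,-0.0005,1]]
```

```bash
python3 - <<'E'
from h import *
s,p,R=now()
P,Q=tippose(-58,35,.17,dy=0); plan(p,R,P,Q,3,1)
P2,Q2=tippose(-69,35,.17,dy=0); plan(P,Q,P2,Q2,6,1)
E
```

```text
[[0.0131,0.0002,0.0002,-0.0001,-0.0008,0.001,1],[0.0131,0.0002,0.0002,-0.0001,-0.0008,0.001,1],[0.0131,0.0002,0.0002,-0.0001,-0.0008,0.001,1]]
[[0.0,0.0,0.0,0.0,-0.0018,-0.0003,1],[0.0,0.0,0.0,0.0,-0.0018,-0.0003,1],[0.0,0.0,0.0,0.0,-0.0018,-0.0003,1],[0.0,0.0,0.0,0.0,-0.0018,-0.0003,1],[0.0,0.0,0.0,0.0,-0.0018,-0.0003,1],[0.0,0.0,0.0,0.0,-0.0018,-0.0003,1]]
```

Call:
{"fn": "move_arm", "kwargs": {"increments": [[[0.013,0,0,0,-0.0008,0.001,1],[0.013,0,0,0,-0.0008,0.001,1],[0.013,0,0,0,-0.0008,0.001,1],[0,0,0,0,-0.0018,-0.0003,1],[0,0,0,0,-0.0018,-0.0003,1],[0,0,0,0,-0.0018,-0.0003,1],[0,0,0,0,-0.0018,-0.0003,1],[0,0,0,0,-0.0018,-0.0003,1],[0,0,0,0,0,0,1]]]}}

```text
time_s: 8.95
tool_pos: [0.5473, 0.4078, 0.0601]
tcp_rot: [0.597, 0.798, 0.068, 0.051]
ft_force: [-0.2, 0.6, -2.1]
gripper_width: 0.146
```

```bash
python3 - <<'E'
from h import *
s,p,R=now(); print(s['time_s'],tip(p,R),s['ft_force'])
E
```

```text
8.95 (array([-67.4,   0.3,  34.9]), 'tilt', 0.17, 'yaw', np.float64(16.43)) [-0.24533822  0.57315636 -2.07180487]
```

In under the lip without contact. Next I feel for the slot back in 1 mm steps.

Call:
{"fn": "move_arm", "kwargs": {"increments": [[[0,0,0,0,-0.001,-0.0002,1],[0,0,0,0,-0.001,-0.0002,1],[0,0,0,0,-0.001,-0.0002,1],[0,0,0,0,0,0,1]]]}}

```text
time_s: 9.45
tool_pos: [0.5444, 0.4069, 0.0601]
tcp_rot: [0.597, 0.798, 0.068, 0.051]
ft_force: [-0.7, -0.3, -2.1]
gripper_width: 0.144
```

```bash
python3 - <<'E'
from h import *
s,p,R=now(); print(s['time_s'],tip(p,R),s['ft_force'])
E
```

```text
9.45 (array([-70.4,   0.2,  35. ]), 'tilt', 0.17, 'yaw', np.float64(16.43)) [-0.68910989 -0.27282281 -2.09081146]
```

Call:
{"fn": "move_arm", "kwargs": {"increments": [[[0,0,0,0,-0.0008,-0.0001,1],[0,0,0,0,-0.0008,-0.0001,1],[0,0,0,0,0,0,1]]]}}

```text
time_s: 9.82
tool_pos: [0.5439, 0.4067, 0.0605]
tcp_rot: [0.597, 0.798, 0.069, 0.052]
ft_force: [5.5, 1.7, -2.6]
gripper_width: 0.149
```

```bash
python3 - <<'E'
from h import *
s,p,R=now(); print(s['time_s'],tip(p,R),s['ft_force'])
E
```

```text
9.825 (array([-70.9,   0.2,  35.2]), 'tilt', 0.172, 'yaw', np.float64(16.4)) [ 5.52981313  1.67685981 -2.56712147]
```

Contact at tip x = -70.9 with about 6 N, so the slot end is felt within 1 mm of what vision gave. Now the swing down in stages.

```bash
python3 - <<'E'
from h import *
s,p,R=now()
a=(p,R)
for th,z,n in [(.11,34.8,6),(.06,34.4,5),(0.0,34,6)]:
    b=tippose(-70.6,z,th,dy=.2); plan(*a,*b,n,1); a=b
E
```

```text
[[0.0104,0.0,0.0,-0.0,0.0001,0.001,1],[0.0104,0.0,0.0,-0.0,0.0001,0.001,1],[0.0104,0.0,0.0,-0.0,0.0001,0.001,1],[0.0104,0.0,0.0,-0.0,0.0002,0.001,1],[0.0104,0.0,0.0,-0.0,0.0002,0.001,1],[0.0104,0.0,0.0,-0.0,0.0002,0.001,1]]
[[0.01,0.0,0.0,0.0,0.0001,0.0009,1],[0.01,0.0,0.0,0.0,0.0001,0.0009,1],[0.01,0.0,0.0,0.0,0.0001,0.0009,1],[0.01,0.0,0.0,0.0,0.0001,0.0009,1],[0.01,0.0,0.0,0.0,0.0001,0.0009,1]]
[[0.01,0.0,0.0,-0.0,0.0001,0.0009,1],[0.01,0.0,0.0,-0.0,0.0001,0.0009,1],[0.01,0.0,0.0,-0.0,0.0001,0.0009,1],[0.01,0.0,0.0,-0.0,0.0001,0.0009,1],[0.01,0.0,0.0,-0.0,0.0001,0.0009,1],[0.01,0.0,0.0,-0.0,0.0001,0.0009,1]]
```

Call:
{"fn": "move_arm", "kwargs": {"increments": [[[0.0104,0,0,0,0.0001,0.001,1],[0.0104,0,0,0,0.0001,0.001,1],[0.0104,0,0,0,0.0001,0.001,1],[0.0104,0,0,0,0.0002,0.001,1],[0.0104,0,0,0,0.0002,0.001,1],[0.0104,0,0,0,0.0002,0.001,1],[0,0,0,0,0,0,1]]]}}

```text
time_s: 10.7
tool_pos: [0.5452, 0.4071, 0.0544]
tcp_rot: [0.598, 0.8, 0.043, 0.033]
ft_force: [4.5, 1.2, 0.9]
gripper_width: 0.146
```

```bash
python3 - <<'E'
from h import *
s,p,R=now(); print(s['time_s'],tip(p,R),s['ft_force'],s['ft_torque'],s['gripper_width'])
E
```

```text
10.7 (array([-71. ,   0.2,  34.4]), 'tilt', 0.109, 'yaw', np.float64(16.4)) [4.48573409 1.19144459 0.92397213] [ 0.26011418 -1.01040625  0.03003502] 0.1462426314388005
```

Call:
{"fn": "move_arm", "kwargs": {"increments": [[[0.01,0,0,0,0.0001,0.0009,1],[0.01,0,0,0,0.0001,0.0009,1],[0.01,0,0,0,0.0001,0.0009,1],[0.01,0,0,0,0.0001,0.0009,1],[0.01,0,0,0,0.0001,0.0009,1],[0,0,0,0,0,0,1]]]}}

```text
time_s: 11.45
tool_pos: [0.5459, 0.4074, 0.0499]
tcp_rot: [0.599, 0.8, 0.023, 0.018]
ft_force: [5.5, 1.5, 3.5]
gripper_width: 0.148
```

```bash
python3 - <<'E'
from h import *
s,p,R=now(); print(s['time_s'],tip(p,R),s['ft_force'],s['ft_torque'],s['gripper_width'])
E
```

```text
11.45 (array([-71.2,   0.3,  34.1]), 'tilt', 0.058, 'yaw', np.float64(16.41)) [5.51606787 1.50018961 3.49453167] [ 0.31737822 -1.04672824 -0.02591482] 0.14783655583048952
```

Call:
{"fn": "move_arm", "kwargs": {"increments": [[[0.01,0,0,0,0.0001,0.0009,1],[0.01,0,0,0,0.0001,0.0009,1],[0.01,0,0,0,0.0001,0.0009,1],[0.01,0,0,0,0.0001,0.0009,1],[0.01,0,0,0,0.0001,0.0009,1],[0.01,0,0,0,0.0001,0.001,1],[0,0,0,0,0,0.001,1],[0,0,0,0,0,0,1]]]}}

```text
time_s: 12.45
tool_pos: [0.5464, 0.4076, 0.0448]
tcp_rot: [0.599, 0.801, -0.001, -0.001]
ft_force: [-3.4, -3.2, 25.6]
gripper_width: 0.15
```

```bash
python3 - <<'E'
from h import *
s,p,R=now(); print(s['time_s'],tip(p,R),s['ft_force'],s['ft_torque'],s['gripper_width'])
E
```

```text
12.45 (array([-71.4,   0.3,  34.1]), 'tilt', -0.002, 'yaw', np.float64(16.41)) [-3.36856953 -3.17978061 25.62990144] [-0.73302889  0.54632518  0.01146245] 0.14950322986216738
```

Flat at 34.1 mm with 25 N on the ledge. I press slightly more, then open part-way and rise.

Call:
{"fn": "move_arm", "kwargs": {"increments": [[[0,0,0,0,0,0.001,1],[0,0,0,0,0,0,1],[0,0,0,0,0,-0.002,1],[0,0,0,0,0,0,0.2],[0,0,0,0,0,0,0.2],[0,0,0,0,0,0,0.2],[0,0,0,0,0,-0.015,0.2],[0,0,0,0,0,-0.03,0.2],[0,0,0,0,0,-0.05,0.2],[0,0,0,0,0,-0.05,0.2],[0,0,0,0,0,0,0.2]]]}}

```text
time_s: 13.82
tool_pos: [0.5482, 0.4086, 0.1946]
tcp_rot: [0.599, 0.801, 0.002, 0.0]
ft_force: [-0.7, -0.6, -0.0]
gripper_width: 0.401
```

```bash
python3 - <<'E'
from h import *
from cell import vision
s,p,R=now(); print(s['time_s'],p,s['ft_force'],s['gripper_width'])
c=vision.capture('side'); np.savez('side2.npz',**c)
cv2.imwrite('pics/side2.png',cv2.resize(c['frame'][265:375,195:375,::-1],None,fx=4,fy=4,interpolation=cv2.INTER_CUBIC))
W=cloud(c);hsv=cv2.cvtColor(c['frame'],cv2.COLOR_RGB2HSV);S,V=hsv[...,1],hsv[...,2]
e=np.array([np.cos(F[1]),np.sin(F[1])]); n=np.array([-e[1],e[0]]); d=(W[...,:2]-F[0])*1000
X,Y,Z=d@e,d@n,W[...,2]*1000
for a,b in [(-55,-40),(-40,-25),(-25,-5),(25,40),(40,50),(50,55)]:
    m=(X>a)&(X<b)&(abs(Y)<38)&(S<50)&(V>140)&(Z<70); print(a,m.sum(),np.round(np.median(Z[m]),1))
o=(hsv[...,0]<18)&(S>130)&(V>80)&(abs(Y)<20)&(X>40)&(X<95); print('latch',o.sum(),np.percentile(X[o],[1,50,99]).round(1),np.percentile(Z[o],[1,50,99]).round(1))
c=dict(np.load('side0.npz'));W=cloud(c);d=(W[...,:2]-F[0])*1000;X,Y=d@e,d@n;hsv=cv2.cvtColor(c['frame'],cv2.COLOR_RGB2HSV)
o=(hsv[...,0]<18)&(hsv[...,1]>130)&(hsv[...,2]>80)&(abs(Y)<20)&(X>40)&(X<95); print('latch before',o.sum(),np.percentile(X[o],[1,50,99]).round(1))
E
```

```text
13.825 [0.54820172 0.40857662 0.19455864] [-0.70901746 -0.6001899  -0.03767496] 0.400580487372173
-55 325 39.6
-40 316 39.8
-25 419 39.7
25 251 39.7
40 199 39.8
50 105 39.8
latch 237 [55.9 63.6 76.5] [42.8 52.4 55.7]
latch before 253 [55.5 63.5 76.6]
```

View pics/side2.png

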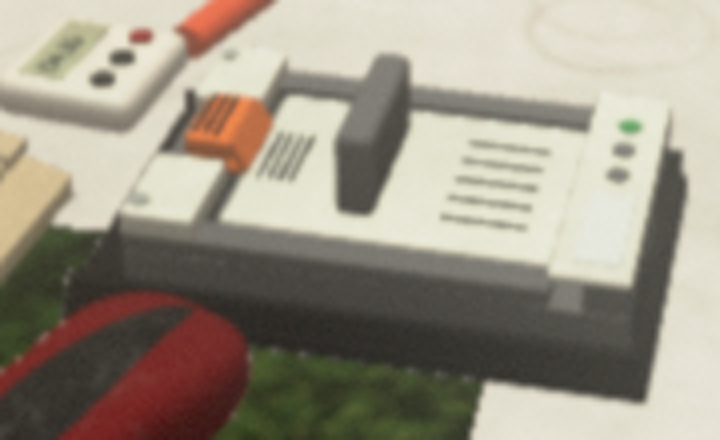

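The cover lies flat: its top is at 39.6–39.8 mm along the whole length (nominal 40). The latch at crop (235,130) is forward over the edge, with its nose at 55.9 against 55.5 before. The gripper is clear, so I hand in.

```bash
python3 -c "
from cell import close_job
print(close_job())"
```

```text
the job is handed in; nothing more can be done
None
```

The battery cover is back on the logger, lying flat and latched, and the job was handed in at about 14 s of the 40 s allowed.

- **Hooking:** I gripped the rib, tilted the cover about 12° and lowered the tabs in front of the lip. I eased the tilt to about 10° to clear the lip, then slid the tabs in until they met the slot end with about 6 N. That was within about 1 mm of where the camera images put it.
- **Closing:** I swung the cover down about the tabs, with about 6 N or less showing at each stop while it was tilted. I then pressed it flat; the wrist read 26 N there, and I pressed 1 mm further without reading the force before letting go and lifting clear.
- **Last checks:** The cover's top face measured 39.6–39.8 mm along its whole length (40 expected). The latch nose was at 55.9 mm, against 55.5 mm before, so it is back over the edge. The wrist force was about 1 N or less, with the gripper well clear above.
- **Not measured:** I did not measure the bystanders again at the end. The arm's path stayed away from them.

No check failed. The only disagreement was a 2 mm sideways reading while the arm was still settling; I measured again and corrected it before the tabs went in.

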